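Refit the crank on the hand coffee grinder

ROBOT

A 6-joint arm with a two-finger parallel gripper is mounted at the origin on the work surface. World frame = base frame: x ahead of the robot, y to its left, z up, the work surface at z = 0. Lengths are in m, angles in rad, forces in N, time in s.
With the tool pointing down it reaches from about 0.425 to 0.95 m from the base axis. Payload 3.5 kg.
Tool frame: the origin (TCP) lies between the finger pads; the fingertips stand 25 mm ahead of it and the grasp point (between the pads) lies 6 mm ahead of it (ctrl.finger_overhang is the distance from the TCP to the fingertips, in m); x points along the fingers, y is the direction in which the jaws open and shut, and the axes are right-handed (so a half turn about x gives the same grasp; the last joint's range is limited). The gripper opens to 85 mm and grips with 20 to 120 N. Pads are 22 mm wide; open, the fingers measure 114 mm over their backs; the gripper's body (76 mm by 85 mm) begins 54 mm behind the grasp point. The pads swing forward as they close: fully open they stand 13 mm farther back than shut.
Start: joints at [-1.407, 0.286, 1.577, -0, 1.279, -0.15], TCP at [0.208, -0.642, 0.256] pointing down, gripper open.
Joint ranges: [-2.77, 2.77], [-0.9, 2.22], [0.21, 2.48], [-1.53, 4.67], [0.24, 2.81], [-2.84, 2.84]. Speed limits (rad/s): [2.79, 2.79, 3.14, 3.14, 3.14, 3.14].

INTERFACE

Orientations are given as a unit quaternion [x, y, z, w].
In Python, from plant import ctrl gives the robot as it stands.
- The arm moves only by the tool play_rows, never from a script. Its argument "targets" is a list of rows, each an object with "delta_pos": the shift along the world's x, y, z normalised to -1 to 1, where 1 is 1000 mm, a list of three; "delta_rot": the turn, a rotation vector about the world's x, y, z normalised to -1 to 1, where 1 is pi rad, a list of three; "claw": the finger opening in mm, from 0 to 85.4. In form: [{"delta_pos": [tx, ty, tz], "delta_rot": [wx, wy, wz], "claw": claw}, ...]. A call has 1 to 20 rows; each row is the pose to reach, as a shift and turn from the pose measured when the call began, turning the shorter way round; what a row does not reach only later rows make up. A row lasts 1/12 s, in which the tool goes at most 41.7 mm and 7.16 degrees, less where a joint would pass 70% of its speed; a pose out of reach is approached as far as the arm can. A call with a number of a shift or a turn outside -1 to 1 is refused whole. A call with a gripper value outside its range is refused whole. The fingers move at their own pace and stop on an object; "newtons" is the grip in N (left out, the last holds). Time passes only in rows, so rows that repeat a pose let the fingers close. It gives the time, the measured TCP pose, the force and the opening at its end, in the units of the state.
- ctrl.get_state(): the state, without advancing time (a new reading comes with each control period).
- ctrl.read_camera(name): name is "side" or "top" or "wrist"; returns the picture (480x640x3 uint8, blue, green, red); there is no depth.
- ctrl.calibration(name): a dict with "fx", "fy", "cx", "cy" (pixels), "k1" (the pictures are not rectified: a ray, as slopes to the right and down, at radius r is drawn at 1 + k1 r^2 times it, then the intrinsics apply), "camera_from_world" (4x4, takes a point from world to camera coordinates). Camera axes: x right, y down, z forward; pixel columns grow to the right and rows downward; lengths in m; the calibration is good to about 2 mm. A picture is of the moment at which its call begins: read the wrist's pose just before it. calibration takes no time and is no camera call; for the wrist camera it gives the pose at the moment of the call.
- ctrl.sign_off(): hands the job in, once; it reports no verdict.
The state is a dict: "time": time; "qpos": joint angles; "dq": joint speeds; "joint_efforts": joint torques, N m; "eef_pos": TCP position; "tcp_rot": TCP orientation; "contact_force": force on the tool from outside, world axes, zero at the start; "wrist_torque": the same for the moment, N m; "opening": opening from 0.0 (shut) to 1.0 (fully open).
Only numpy, scipy, OpenCV 4.12 (cv2) and the standard library are available. Lean on these libraries where they do the work, as an engineer would, in place of code of your own. Each camera call takes 0.05 s, during which the arm holds its last target. There are 200 camera calls.

TASK

Slide the coffee grinder's steel crank up out of its slot in the aluminium rack and fit its hub over the splined spindle on top of the grinder, turning it until the splines mesh and it slides fully home, without forcing it. Finish still holding the crank, with the spindle pushed down well into its spring travel (about half way or more), ready to grind: do not let go or ease off at the end. Leave the remotes in the rack and the glass jar where they are.

Things in the scene. Friction and masses are not known exactly. Their poses are not given: they have to be found in the camera images.
- crank: Steel crank with wooden knob, 0.13 kg (varies). Origin: centre of the hub's open underside; x along the flat arm from hub to knob, z up the hub (knob side). Hub: x, y -17..17, z 0..19. Arm: x 17..136, y -10..10, z 13..19. Knob: diameter 25, at x 118, z 19..49. Socket in the hub's underside: a cross 14 deep, two keyways 7.5 wide and 22 long, along x and along y.
- crank_grip (a point): Point on the crank's arm where it can be taken by its two long edges, 20 mm apart along the crank's y: x 42, z 16 in the crank's frame, same axes as the crank. At the start the crank stands in one of the four outer slots, hub end down, hub underside to the slot's back wall. The arm is clear of the slot from crank x = 22 up: 25 mm free for a finger at each side and behind.
- rack: Long aluminium rack, 410 x 85, 47 high, fixed. Origin: centre of underside; y along it, x to its front (away from the robot). Slots at y -156, -78, 0 (empty), 78, 156, 40 wide, 22 front to back, 36 deep; what stands in one has its origin there, at x 0, z 21 (crank: y within 2). They lean back 40 degrees from vertical (6 more by play); the crank slides out along its own x, 40 mm frees the hub.
- grinder: Hand coffee grinder, fixed on its suction foot. Origin: centre of its underside, on the spindle's axis, z up. Foot radius 46; glass jar and steel collar, radius 43, up to 116 high; hopper narrowing to radius 30 at 150; black neck of radius 14 up to 172; above it the spindle with its flange.
- spindle_seat (a point): Centre of the top of the spindle's round flange (diameter 26), 185 above the cabinet with the spring free: the crank's origin comes here when home. Four splines stand on it as an upright cross along this frame's x and y, 13 high, 18.5 across, ribs 4.5 wide, the top 5 mm tapered; z is up. Meshes every quarter turn, play 8 degrees, 1.5 sideways. The spindle turns against 0.1 N m of drag; start angle varies.
- spindle_spring (a joint): How far the spindle is pushed down against its spring, m: 0 free, 0.006 at the stop. It starts to sink at about 4 N and takes 1.5 N more per mm (13 N at the stop).
- jar: Small glass jar with a steel screw lid, diameter 60, 74 high, 0.22 kg; origin at the centre of its underside. Not to be moved.
- remote_black: The black remote control, 36 x 145 x 20, standing in a slot of the rack as the crank does. Origin on its back face, 17 above its lower end; x up along it, z out of its key side. To stay in its slot.
- remote_grey: The grey remote control, 36 x 145 x 20, standing in a slot of the rack as the crank does. Origin on its back face, 17 above its lower end; x up along it, z out of its key side. To stay in its slot.
- remote_white: The white remote control, 36 x 145 x 20, standing in a slot of the rack as the crank does. Origin on its back face, 17 above its lower end; x up along it, z out of its key side. To stay in its slot.
There are look-alikes about, which are no part of the job. What is meant by the grinder is not green, pink or yellow, and is the smaller of those in its own colour.

How it is judged:
By the outcome, as a careful person would: the job done as asked, in the order asked, and still so for the second after the job is handed in, while the arm keeps its last pose, push and grip.
It also fails if it takes over 48 s, if anything falls off the work surface, if the arm or the gripper's body presses on something with over 40 N, if the wrist force passes 120 N, or if a joint passes its speed limit or range.

## Working session

There is one attempt and no reset: what is moved stays moved. The work goes in short steps, Python scripts to look and compute and a tool call to move; the robot and the scene stay as the last step left them, time stands still between calls to the robot, and variables do not carry over. Pictures are saved under pics/ and viewed, about 8 in all and at most 12, crops included, and the job is handed in when it is done.

Besides the shell and the picture viewer there is one more tool, called after "Emit:" by a JSON object that holds its "fn" and its "kwargs". play_rows: Moves the arm, as the interface text tells. Its arguments: {"type":"object","properties":{"targets":{"type":"array"},"newtons":{"type":"number"}},"required":["targets"]}

```bash
ls; mkdir -p pics; python3 - <<'E'
from plant import ctrl
import cv2,numpy as np
for n in("side","top"):
    im=ctrl.read_camera(n);cv2.imwrite(f"pics/{n}0.png",im)
    c=ctrl.calibration(n);print(n,c["fx"],c["fy"],c["cx"],c["cy"],c["k1"]);print(np.round(np.array(c["camera_from_world"]),4))
print(ctrl.get_state())
E
```

```text
pics
side 488.4893811695018 488.4893811695018 316.9577973078022 241.8259831132521 -0.10483652615655611
[[-0.945  -0.327   0.0027  0.4764]
 [-0.1904  0.5435 -0.8175  0.217 ]
 [ 0.2659 -0.7731 -0.5759  0.9321]
 [ 0.      0.      0.      1.    ]]
top 558.9566723073406 558.9566723073406 319.1877214904725 241.57673765498464 -0.1589647590783975
[[ 1.600e-03 -1.000e+00 -1.000e-04 -6.100e-02]
 [-9.979e-01 -1.600e-03 -6.520e-02  5.502e-01]
 [ 6.520e-02  2.000e-04 -9.979e-01  1.162e+00]
 [ 0.000e+00  0.000e+00  0.000e+00  1.000e+00]]
{'time': 0.1, 'qpos': array([-1.40701108e+00,  2.87107723e-01,  1.57805419e+00,  3.51401280e-05,
        1.27856601e+00, -1.50000167e-01]), 'dq': array([-1.42765457e-03, -1.06067818e-03, -4.65653712e-03, -6.04182664e-04,
        6.14085341e-05,  3.58081051e-04]), 'joint_efforts': array([ 4.66475667e-04, -4.07298088e+01, -2.93698847e+01, -1.95354837e-04,
        3.42169260e-03,  1.92193721e-05]), 'eef_pos': array([ 0.20829251, -0.64148961,  0.25505222]), 'tcp_rot': array([ 0.69842864,  0.1112367 , -0.69841526,  0.10972672]), 'contact_force': array([ 0.53005687, -0.75051077, -0.51617301]), 'wrist_torque': array([ 0.02190484, -0.05988213, -0.00431735]), 'opening': 1.0000272095846454}
```

View pics/side0.png

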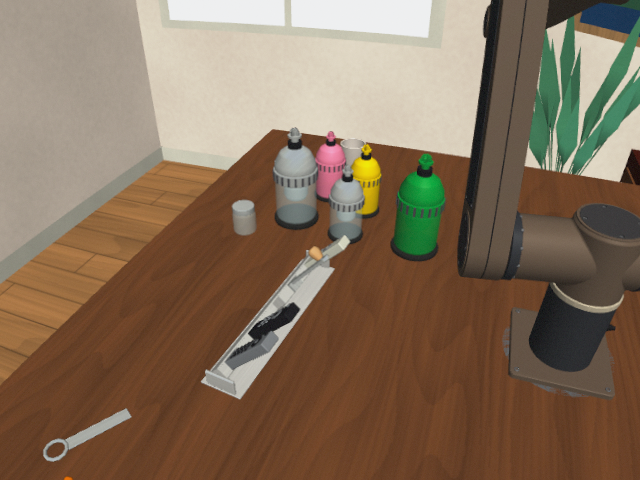

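View pics/top0.png

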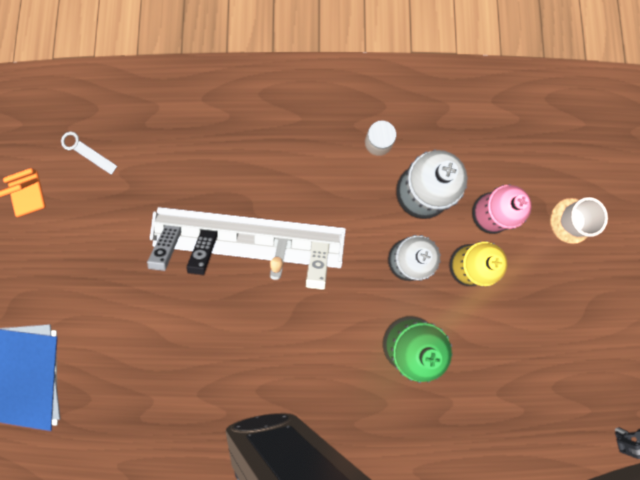

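Side view: grinders are big grey (295,180), small grey (347,205), pink (330,165), yellow (366,180) and green (420,205). Top view: the rack runs from (152,225) to (343,250). The crank, with its wooden knob at (276,265), is in the slot at about u=280, and the white remote is to its right. The small grey grinder is at (414,258), the big grey one at (436,181), and the jar at (380,137). The target is the smaller grey one at (414,258). I'll confirm it in an enlarged crop.

```bash
cat > h.py <<'E'
from plant import ctrl
import cv2,numpy as np
from scipy.spatial.transform import Rotation as R
def K(c): return np.array([[c["fx"],0,c["cx"]],[0,c["fy"],c["cy"]],[0,0,1]]),np.array([c["k1"],0,0,0,0.])
def ray(c,px):
    k,d=K(c); p=cv2.undistortPoints(np.array(px,float).reshape(-1,1,2),k,d).reshape(-1,2)
    T=np.array(c["camera_from_world"]); o=-T[:3,:3].T@T[:3,3]
    return o,np.c_[p,np.ones(len(p))]@T[:3,:3]
def onz(c,px,z):
    o,d=ray(c,px); return o+d*((z-o[2])/d[:,2])[:,None]
def tri(cs,pxs):
    A=np.zeros((3,3));b=np.zeros(3)
    for c,p in zip(cs,pxs):
        o,d=ray(c,[p]);d=d[0]/np.linalg.norm(d);M=np.eye(3)-np.outer(d,d);A+=M;b+=M@o
    return np.linalg.solve(A,b)
def proj(c,P):
    k,d=K(c);T=np.array(c["camera_from_world"]); return cv2.projectPoints(np.array(P,float).reshape(-1,1,3),cv2.Rodrigues(T[:3,:3])[0],T[:3,3],k,d)[0].reshape(-1,2)
E
python3 - <<'E'
from h import *
t=cv2.imread("pics/top0.png");s=cv2.imread("pics/side0.png")
a=cv2.resize(t[195:300,140:350],(800,400),interpolation=2)
b=cv2.resize(t[220:295,375:475],(400,300),interpolation=2)[:200]
b=cv2.resize(t[225:285,375:455],(267,200),interpolation=2)
d=cv2.resize(s[150:250,270:400],(260,200),interpolation=2)
o=np.zeros((600,800,3),np.uint8);o[:400]=a;o[400:,:267]=b;o[400:,270:530]=d
e=cv2.resize(s[230:300,260:360],(270,189),interpolation=2);o[400:589,530:]=e
cv2.imwrite("pics/crop1.png",o)
c=ctrl.calibration("wrist");T=np.array(c["camera_from_world"]);st=ctrl.get_state()
Rt=R.from_quat(st["tcp_rot"]).as_matrix()
print("wristcam in tool: pos",Rt.T@(-T[:3,:3].T@T[:3,3]-st["eef_pos"]),"\naxes rows x,y,z in tool\n",np.round(T[:3,:3]@Rt,3),c["fx"]);print(np.round(Rt,3))
E
```

```text
wristcam in tool: pos [-1.18611639e-01  3.33920642e-05 -6.76344347e-02] 
axes rows x,y,z in tool
 [[ 0.001  1.     0.   ]
 [-0.269 -0.     0.963]
 [ 0.963 -0.001  0.269]] 343.79939744661255
[[-0.     0.309 -0.951]
 [ 0.002 -0.951 -0.309]
 [-1.    -0.002 -0.   ]]
```

View pics/crop1.png

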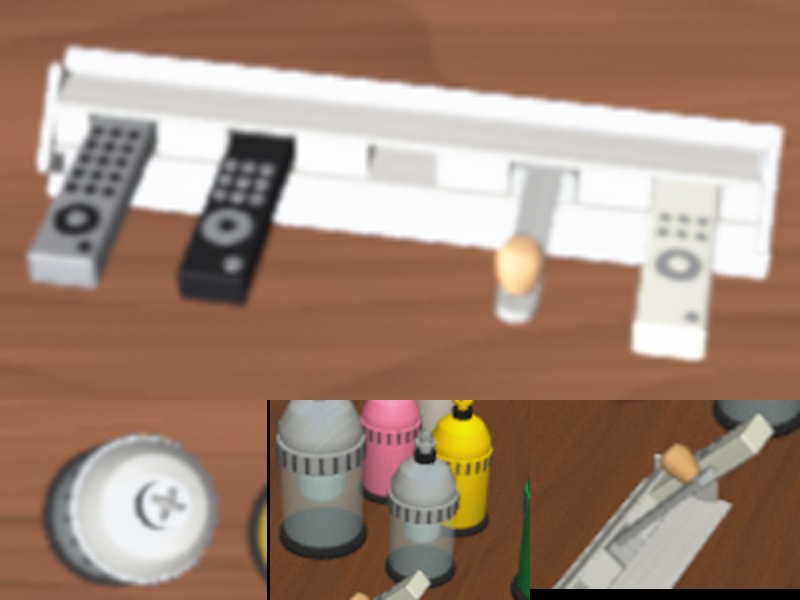

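The crop confirms the smaller grey grinder: its spline cross is at about top (425,256) and its foot is black. The crank sits between the empty slot and the white remote, with its knob at top (276,264) and side (316,253).

```bash
python3 - <<'E'
from h import *
ct,cs=ctrl.calibration("top"),ctrl.calibration("side")
t=cv2.imread("pics/top0.png");s=cv2.imread("pics/side0.png")
def knob(im,roi):
    x,y,w,h=roi;m=cv2.inRange(cv2.cvtColor(im[y:y+h,x:x+w],cv2.COLOR_BGR2HSV),(8,70,170),(25,255,255))
    M=cv2.moments(m,True);return [x+M["m10"]/M["m00"],y+M["m01"]/M["m00"]],M["m00"]
kt,a=knob(t,(262,248,30,32));ks,b=knob(s,(300,240,30,22));print(kt,a,ks,b)
k=tri([ct,cs],[kt,ks]);print("knob",k,proj(ct,k),proj(cs,k))
p=tri([ct,cs],[(425.4,256),(349,168)]);print("spindle top",p,proj(ct,p),proj(cs,p))
print("spline at z.198",onz(ct,[(425.4,256)],.198))
e=onz(ct,[(158.4,207.6),(345.2,227.8)],.047);print("rack edge",e,np.degrees(np.arctan2(e[0,0]-e[1,0],e[0,1]-e[1,1])),np.linalg.norm(e[0]-e[1]))
yaw=np.arctan2(-(e[0,0]-e[1,0]),e[0,1]-e[1,1])
Rz=R.from_euler('z',yaw).as_matrix()
for L in(40,46):
    L=np.radians(L);sn,c=np.sin(L),np.cos(L)
    Rc=Rz@np.array([[-sn,0,c],[0,-1,0],[c,0,sn]]) # columns x,y,z
    o=k-Rc@[.118,0,.034];print("crank origin",o,"rack origin",o-Rz@[0,-.078,.021],"grip",o+Rc@[.042,0,.016])
E
```

```text
[275.52941176470586, 264.56617647058823] 136.0 [315.44444444444446, 252.7962962962963] 108.0
knob [0.49928633 0.02266236 0.13754477] [[275.44257558 264.28352738]] [[315.72652496 252.81279229]]
spindle top [ 0.51247075 -0.25223224  0.19207971] [[425.50344951 256.3693488 ]] [[348.70726209 167.99283923]]
spline at z.198 [[ 0.51290369 -0.25091816  0.198     ]]
rack edge [[ 0.61930939  0.27718717  0.047     ]
 [ 0.57700321 -0.11373044  0.047     ]] 6.176668263737881 0.3932001985012635
crank origin [0.54880064 0.01730379 0.02529675] rack origin [0.55719301 0.09485098 0.00429675] grip [0.53414584 0.01888977 0.06775522]
crank origin [0.56019439 0.01607072 0.03111753] rack origin [0.56858676 0.09361792 0.01011753] grip [0.54120752 0.01812553 0.07180262]
```

```bash
cat >> h.py <<'E'
def toolR(az,pitch):  # az: azimuth (deg) of crank x (tool z side); pitch: deg tool x leans toward az from straight down
    a,p=np.radians(az),np.radians(pitch); u=np.array([np.cos(a),np.sin(a),0]);k=np.array([0,0,1.])
    x=-np.cos(p)*k+np.sin(p)*u; z=np.cos(p)*u+np.sin(p)*k
    return np.column_stack([x,np.cross(z,x),z])
def delta(pos,Rm):
    s=ctrl.get_state();Rc=R.from_quat(s["tcp_rot"]).as_matrix()
    w=R.from_matrix(Rm@Rc.T).as_rotvec()
    dp=np.array(pos)-s["eef_pos"]
    print("dpos",np.round(dp,4).tolist(),"drot",np.round(w/np.pi,4).tolist(),"rows>=",np.ceil(max(np.linalg.norm(dp)/.0417,np.degrees(np.linalg.norm(w))/7.16)))
E
python3 - <<'E'
from h import *
ct,cs=ctrl.calibration("top"),ctrl.calibration("side")
print("big top",tri([ct,cs],[(449,170),(294,130)]),"green top",tri([ct,cs],[(431,359),(426,157)]),"yellow",tri([ct,cs],[(495,262),(366,147)]))
delta([.505,-.25,.33],toolR(154,0))
E
```

```text
big top [ 0.65996734 -0.28261979  0.25561858] green top [ 0.33616555 -0.24989908  0.25031763] yellow [ 0.50253104 -0.38043079  0.19338976]
dpos [0.2967, 0.3915, 0.0749] drot [-0.0007, 0.0002, -0.2443] rows>= 12.0
```

Emit:
{"fn": "play_rows", "kwargs": {"targets": [{"delta_pos": [0,0,0.12],"delta_rot": [0,0,-0.03],"claw": 45},{"delta_pos": [0.02,0.02,0.12],"delta_rot": [0,0,-0.06],"claw": 45},{"delta_pos": [0.297,0.391,0.12],"delta_rot": [0,0,-0.244],"claw": 45},{"delta_pos": [0.297,0.391,0.12],"delta_rot": [0,0,-0.244],"claw": 45},{"delta_pos": [0.297,0.391,0.12],"delta_rot": [0,0,-0.244],"claw": 45},{"delta_pos": [0.297,0.391,0.12],"delta_rot": [0,0,-0.244],"claw": 45},{"delta_pos": [0.297,0.391,0.12],"delta_rot": [0,0,-0.244],"claw": 45},{"delta_pos": [0.297,0.391,0.12],"delta_rot": [0,0,-0.244],"claw": 45},{"delta_pos": [0.297,0.391,0.12],"delta_rot": [0,0,-0.244],"claw": 45},{"delta_pos": [0.297,0.391,0.12],"delta_rot": [0,0,-0.244],"claw": 45},{"delta_pos": [0.297,0.391,0.12],"delta_rot": [0,0,-0.244],"claw": 45},{"delta_pos": [0.297,0.391,0.12],"delta_rot": [0,0,-0.244],"claw": 45},{"delta_pos": [0.297,0.391,0.12],"delta_rot": [0,0,-0.244],"claw": 45},{"delta_pos": [0.297,0.391,0.12],"delta_rot": [0,0,-0.244],"claw": 45},{"delta_pos": [0.297,0.391,0.075],"delta_rot": [0,0,-0.244],"claw": 45},{"delta_pos": [0.297,0.391,0.075],"delta_rot": [0,0,-0.244],"claw": 45},{"delta_pos": [0.297,0.391,0.075],"delta_rot": [0,0,-0.244],"claw": 45},{"delta_pos": [0.297,0.391,0.075],"delta_rot": [0,0,-0.244],"claw": 45}], "newtons": 60}}

```text
time: 1.6
eef_pos: [0.505, -0.2509, 0.3301]
tcp_rot: [-0.689, 0.158, 0.689, 0.16]
contact_force: [0.2, -0.3, -0.0]
opening: 0.523
```

```bash
python3 - <<'E'
from h import *
import pickle
s=ctrl.get_state();c=ctrl.calibration("wrist");im=ctrl.read_camera("wrist")
cv2.imwrite("pics/w1.png",im);pickle.dump(c,open("w1.pkl","wb"))
p=proj(c,[[.513,-.251,.198]])[0];print(s["eef_pos"],s["qpos"],p)
x,y=np.clip(np.round(p).astype(int),[70,60],[570,420])
o=cv2.resize(im[y-60:y+60,x-70:x+70],(700,600),interpolation=2)
cv2.imwrite("pics/w1c.png",o);print("crop origin",x-70,y-60)
delta([0.6,.011,.19],toolR(174,35))
E
```

```text
[ 0.50499285 -0.25086594  0.33008723] [-0.64179731 -0.0072331   1.76901614  0.00207933  1.38109595  1.38210118] [310.66944014 231.83041538]
crop origin 241 172
dpos [0.0946, 0.2624, -0.1415] drot [0.0535, 0.1886, 0.1078] rows>= 8.0
```

View pics/w1c.png

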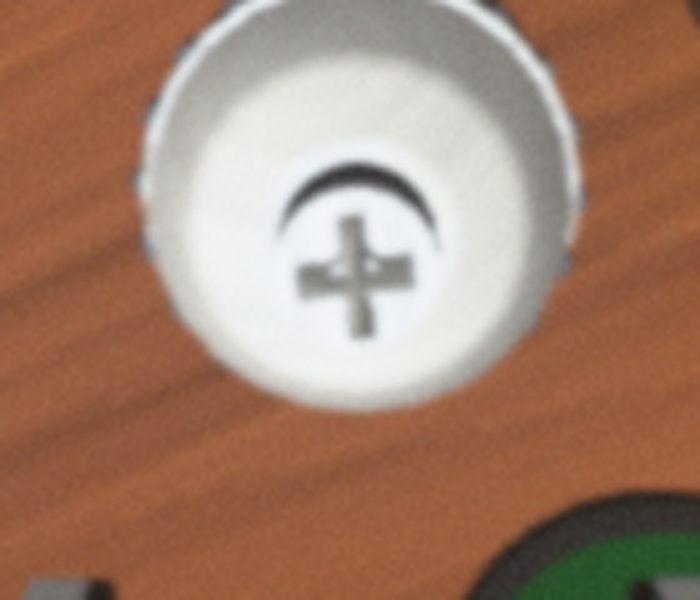

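The spline cross is clear in the wrist crop. Its ribs run (348,215)–(363,338) and (298,282)–(413,268), with the centre near (356,275). I'll convert these to world coordinates and then move to the crank's pre-grasp.

```bash
python3 - <<'E'
from h import *
import pickle
c=pickle.load(open("w1.pkl","rb"))
P=np.array([(348,215),(363,338),(298,282),(413,268),(356,275)],float)
q=np.c_[241+P[:,0]/5-.4,172+P[:,1]/5-.4]
w=onz(c,q,.198);print(np.round(w,4))
for i,j in((0,1),(2,3)): d=w[i]-w[j];print(np.degrees(np.arctan2(d[1],d[0]))%180,np.linalg.norm(d))
E
```

```text
[[ 0.5249 -0.2565  0.198 ]
 [ 0.507  -0.2502  0.198 ]
 [ 0.5191 -0.2453  0.198 ]
 [ 0.5135 -0.2616  0.198 ]
 [ 0.5162 -0.2535  0.198 ]]
160.64453323113935 0.018946202451052174
71.1376531350818 0.01731295393773797
```

Emit:
{"fn": "play_rows", "kwargs": {"targets": [{"delta_pos": [0,0.05,0],"delta_rot": [0,0,0],"claw": 45},{"delta_pos": [0,0.1,0],"delta_rot": [0,0,0],"claw": 45},{"delta_pos": [0.095,0.262,-0.14],"delta_rot": [0.0535,0.1886,0.1078],"claw": 45},{"delta_pos": [0.095,0.262,-0.14],"delta_rot": [0.0535,0.1886,0.1078],"claw": 45},{"delta_pos": [0.095,0.262,-0.14],"delta_rot": [0.0535,0.1886,0.1078],"claw": 45},{"delta_pos": [0.095,0.262,-0.14],"delta_rot": [0.0535,0.1886,0.1078],"claw": 45},{"delta_pos": [0.095,0.262,-0.14],"delta_rot": [0.0535,0.1886,0.1078],"claw": 45},{"delta_pos": [0.095,0.262,-0.14],"delta_rot": [0.0535,0.1886,0.1078],"claw": 45},{"delta_pos": [0.095,0.262,-0.14],"delta_rot": [0.0535,0.1886,0.1078],"claw": 45},{"delta_pos": [0.095,0.262,-0.14],"delta_rot": [0.0535,0.1886,0.1078],"claw": 45},{"delta_pos": [0.095,0.262,-0.14],"delta_rot": [0.0535,0.1886,0.1078],"claw": 45}]}}

```text
time: 2.57
eef_pos: [0.6015, 0.0095, 0.1931]
tcp_rot: [-0.462, 0.025, 0.885, 0.047]
contact_force: [0.5, 0.3, 0.5]
opening: 0.526
```

```bash
python3 - <<'E'
from h import *
import pickle
s=ctrl.get_state();c=ctrl.calibration("wrist");im=ctrl.read_camera("wrist")
cv2.imwrite("pics/w2.png",im);pickle.dump(c,open("w2.pkl","wb"))
print(s["eef_pos"],s["qpos"],R.from_quat(s["tcp_rot"]).as_matrix()[:,0],proj(c,[[.499,.023,.138],[.535,.018,.068]]))
E
```

```text
[0.60149503 0.00952622 0.19313606] [-0.14414506  0.48984824  1.50429459 -0.02299494  1.75508933  1.53549926] [-0.56815126  0.05962772 -0.82076103] [[311.2430134  322.43521458]
 [313.00407674 217.01700731]]
```

View pics/w2.png

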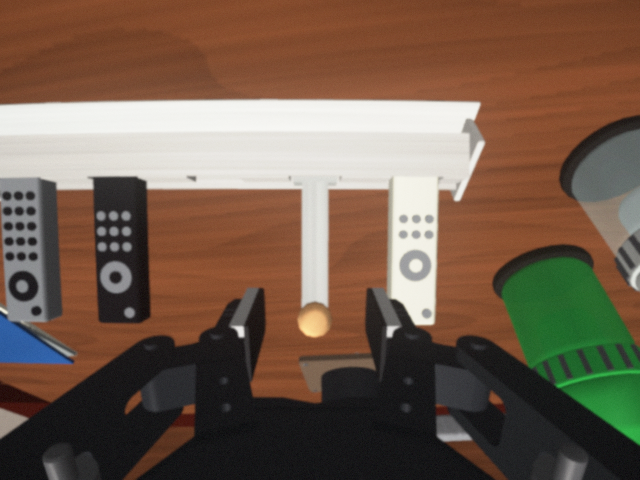

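Wrist view: the crank arm runs up from (315,290) to (315,190), with edges at about u 302 and 328 and the knob at (314,320). The white remote to its right starts at u=390. The spline cross is at azimuth 161°, centred at (0.5155,-0.2535). Next I'll refine the arm line and lean.

```bash
python3 - <<'E'
from h import *
import pickle
c=pickle.load(open("w2.pkl","rb"));im=cv2.imread("pics/w2.png")
hsv=cv2.cvtColor(im,cv2.COLOR_BGR2HSV)
cen=[]
for v in range(196,296,12):
    m=np.where(hsv[v,280:350,1]<90)[0]+280;cen.append((m.mean(),v));print(v,m.min(),m.max(),len(m))
x,y=295,300;k=cv2.inRange(hsv[300:340,295:335],(8,70,150),(25,255,255));M=cv2.moments(k,True);kw=(295+M["m10"]/M["m00"],300+M["m01"]/M["m00"]);print("knob",kw,M["m00"])
ct,cs=ctrl.calibration("top"),ctrl.calibration("side")
kn=tri([ct,cs,c],[(275.53,264.57),(315.44,252.8),kw]);print("knob3",kn,[proj(q,kn)[0].round(1) for q in(ct,cs,c)])
o,d=ray(c,cen)
for L in(36,40,44):
    l=np.radians(L);yaw=np.radians(-6.2);Rz=R.from_euler('z',yaw).as_matrix()
    Rc=Rz@np.array([[-np.sin(l),0,np.cos(l)],[0,-1,0],[np.cos(l),0,np.sin(l)]])
    og=kn-Rc@[.118,0,.038]; n=Rc[:,2];t=(((og+n*.019)-o)@n)/(d@n);P=(o+d*t[:,None]-og)@Rc*1000
    wid=[]
    print(L,"origin",og,"rack z",og[2]-.021,"grip",og+Rc@[.042,0,.016]);print(P[[0,-1]].round(1))
    for v in(208,280):
        m=np.where(hsv[v,280:350,1]<90)[0]+280
        oo,dd=ray(c,[(m.min()-.5,v),(m.max()+.5,v)]);tt=(((og+n*.019)-oo)@n)/(dd@n);print("width",np.linalg.norm((dd*tt[:,None])[0]-(dd*tt[:,None])[1]))
E
```

```text
196 301 328 28
208 301 328 28
220 301 328 28
232 301 328 28
244 301 328 28
256 301 328 28
268 301 328 28
280 301 328 28
292 301 328 28
knob (313.3094972067039, 321.13966480446925) 895.0
knob3 [0.49933935 0.02211665 0.1371994 ] [array([275.7, 264.3]), array([315.8, 252.8]), array([312.4, 321.1])]
36 origin [0.5377295  0.01794614 0.01939955] rack z -0.0016004480426748229 grip [0.52605547 0.01921435 0.06278283]
[[23.1  1.4 19. ]
 [98.6  1.5 19. ]]
width 0.02209484764700205
width 0.021809438196547182
40 origin [0.54580522 0.01706884 0.02238022] rack z 0.0013802234245550611 grip [0.53115107 0.01866079 0.06483869]
[[25.5  1.4 19. ]
 [99.7  1.5 19. ]]
width 0.021614096365451918
width 0.021649684508555308
44 origin [0.55365456 0.01621613 0.02592028] rack z 0.004920282363280213 grip [0.53609168 0.01812407 0.06724709]
[[ 27.5   1.4  19. ]
 [100.8   1.5  19. ]]
width 0.021147377473601733
width 0.021495041111315196
```

```bash
python3 - <<'E'
from h import *
Rm=toolR(173.8,35);g=np.array([.533,.0170,.066])-.006*Rm[:,0]
delta(g-.1*Rm[:,0],Rm);delta(g,Rm)
E
```

```text
dpos [-0.0081, 0.0013, -0.0417] drot [0.0004, 0.0017, -0.0005] rows>= 2.0
dpos [-0.0652, 0.0075, -0.1237] drot [0.0004, 0.0017, -0.0005] rows>= 4.0
```

Emit:
{"fn": "play_rows", "kwargs": {"targets": [{"delta_pos": [-0.008,0.0013,-0.0417],"delta_rot": [0,0.0017,0],"claw": 45},{"delta_pos": [-0.008,0.0013,-0.0417],"delta_rot": [0,0.0017,0],"claw": 45},{"delta_pos": [-0.022,0.0028,-0.062],"delta_rot": [0,0.0017,0],"claw": 45},{"delta_pos": [-0.0365,0.0044,-0.0827],"delta_rot": [0,0.0017,0],"claw": 45},{"delta_pos": [-0.051,0.006,-0.1033],"delta_rot": [0,0.0017,0],"claw": 45},{"delta_pos": [-0.065,0.0075,-0.1237],"delta_rot": [0,0.0017,0],"claw": 45},{"delta_pos": [-0.065,0.0075,-0.1237],"delta_rot": [0,0.0017,0],"claw": 45},{"delta_pos": [-0.065,0.0075,-0.1237],"delta_rot": [0,0.0017,0],"claw": 45}]}}

```text
time: 3.28
eef_pos: [0.5367, 0.0157, 0.0729]
tcp_rot: [-0.462, 0.026, 0.885, 0.048]
contact_force: [0.3, -0.0, 0.1]
opening: 0.528
```

```bash
python3 - <<'E'
from h import *
import pickle
s=ctrl.get_state();c=ctrl.calibration("wrist");im=ctrl.read_camera("wrist");sd=ctrl.read_camera("side")
cv2.imwrite("pics/w3.png",im);pickle.dump(c,open("w3.pkl","wb"))
print(s["eef_pos"],s["contact_force"],s["opening"])
o=np.zeros((480,800,3),np.uint8);o[:,:440]=im[:,100:540];o[:300,440:]=cv2.resize(sd[200:300,240:360],(360,300));cv2.imwrite("pics/w3v.png",o)
E
```

```text
[0.53670908 0.01571465 0.07294706] [ 0.34531104 -0.00307947  0.09736672] 0.5282887744166707
```

View pics/w3v.png

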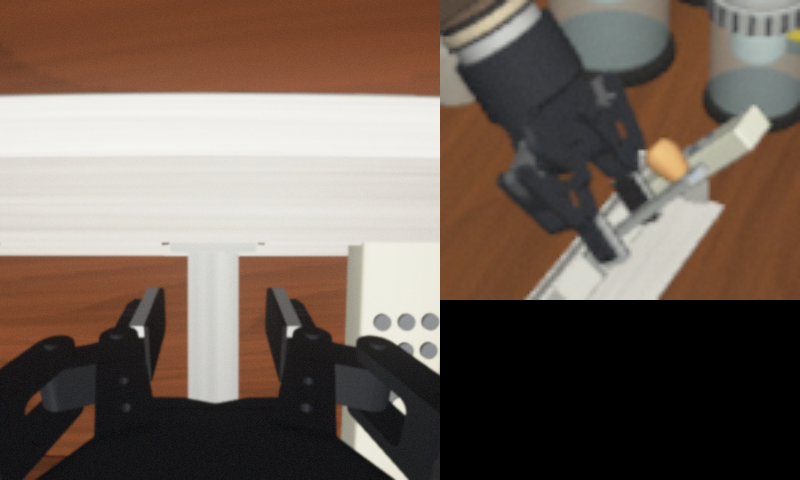

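The fingers straddle the arm: its edges are at 187 and 239, the pads at 163 and 266, so it is well centred. I'll close the gripper.

Emit:
{"fn": "play_rows", "kwargs": {"targets": [{"delta_pos": [0,0,0],"delta_rot": [0,0,0],"claw": 10},{"delta_pos": [0,0,0],"delta_rot": [0,0,0],"claw": 10},{"delta_pos": [0,0,0],"delta_rot": [0,0,0],"claw": 10},{"delta_pos": [0,0,0],"delta_rot": [0,0,0],"claw": 10},{"delta_pos": [0,0,0],"delta_rot": [0,0,0],"claw": 10},{"delta_pos": [0,0,0],"delta_rot": [0,0,0],"claw": 10}], "newtons": 110}}

```text
time: 3.88
eef_pos: [0.5414, 0.0153, 0.0769]
tcp_rot: [-0.466, 0.026, 0.883, 0.047]
contact_force: [1.1, -0.2, 6.0]
opening: 0.194
```

```bash
python3 - <<'E'
from h import *
s=ctrl.get_state();im=ctrl.read_camera("wrist");sd=ctrl.read_camera("side")
print(s["eef_pos"],s["contact_force"],s["wrist_torque"],s["opening"])
o=np.zeros((480,800,3),np.uint8);o[:,:440]=im[:,100:540];o[:300,440:]=cv2.resize(sd[200:300,240:360],(360,300),interpolation=2);cv2.imwrite("pics/w4v.png",o)
E
```

```text
[0.54140416 0.01529078 0.07686752] [ 1.07371197 -0.19840277  5.96142763] [-0.02943379 -0.05923461 -0.02907167] 0.19416316780124349
```

View pics/w4v.png

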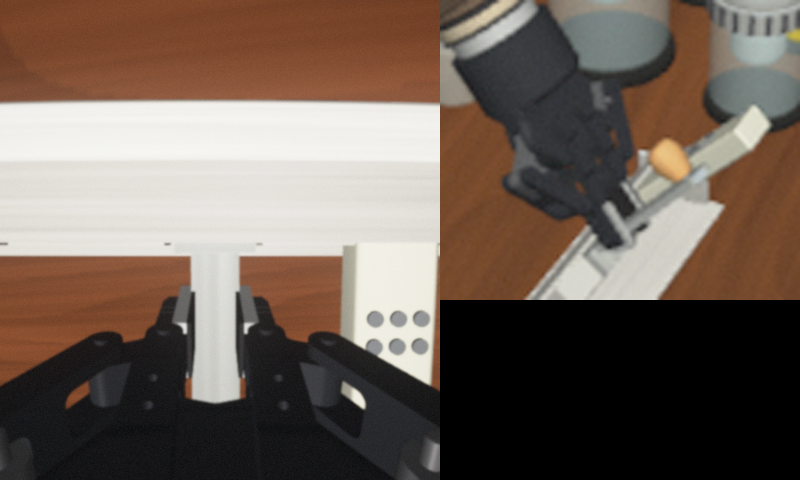

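The arm is clamped between both pads (190 to 238). Next I'll slide it out along its own x axis, checking the force partway.

Emit:
{"fn": "play_rows", "kwargs": {"targets": [{"delta_pos": [-0.0064,0.0007,0.0077],"delta_rot": [0,0,0],"claw": 10},{"delta_pos": [-0.0128,0.0014,0.0153],"delta_rot": [0,0,0],"claw": 10},{"delta_pos": [-0.0192,0.0021,0.023],"delta_rot": [0,0,0],"claw": 10}]}}

```text
time: 4.23
eef_pos: [0.5218, 0.0175, 0.1007]
tcp_rot: [-0.466, 0.026, 0.883, 0.047]
contact_force: [0.9, -0.4, -0.4]
opening: 0.19
```

Emit:
{"fn": "play_rows", "kwargs": {"targets": [{"delta_pos": [-0.0128,0.0014,0.0153],"delta_rot": [0,0,0],"claw": 10},{"delta_pos": [-0.0256,0.0028,0.0306],"delta_rot": [0,0,0],"claw": 10},{"delta_pos": [-0.0256,0.0028,0.06],"delta_rot": [0,0,0],"claw": 10},{"delta_pos": [-0.0256,0.0028,0.1],"delta_rot": [0,0,0],"claw": 10},{"delta_pos": [-0.0256,0.0028,0.1],"delta_rot": [0,0,0],"claw": 10}]}}

```text
time: 4.65
eef_pos: [0.4985, 0.0201, 0.2085]
tcp_rot: [-0.471, 0.026, 0.881, 0.047]
contact_force: [1.6, 0.3, 0.1]
opening: 0.192
```

```bash
python3 - <<'E'
from h import *
import pickle
s=ctrl.get_state();c=ctrl.calibration("wrist");im=ctrl.read_camera("wrist");sd=ctrl.read_camera("side")
cv2.imwrite("pics/w5.png",im);cv2.imwrite("pics/s5.png",sd);pickle.dump((c,s),open("w5.pkl","wb"))
print(s["eef_pos"],s["contact_force"],s["opening"])
p=proj(ctrl.calibration("side"),[s["eef_pos"]])[0];print(p);x,y=p.astype(int)
o=np.zeros((480,800,3),np.uint8);o[:,:440]=im[:,100:540];o[:360,440:]=cv2.resize(sd[y-60:y+60,x-60:x+60],(360,360),interpolation=2);cv2.imwrite("pics/w5v.png",o)
E
```

```text
[0.49850905 0.02006012 0.20849889] [1.64746991 0.3375364  0.0795903 ] 0.1924823987060521
[316.60921995 222.11217074]
```

View pics/w5v.png

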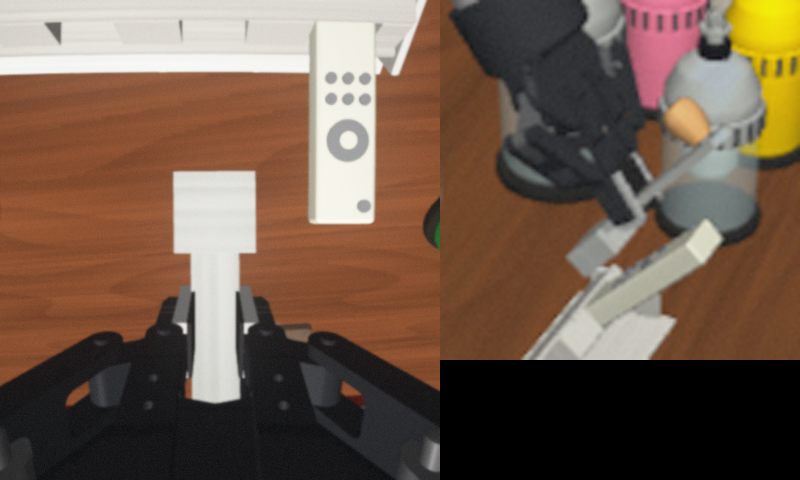

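The crank is out of the rack and held. In the wrist picture its hub spans u 273–356, v 171–253, and the white remote is still in its slot. Next I'll measure the crank's pose in the tool frame from the hub square and arm edges.

```bash
cat > held.py <<'E'
from h import *
from scipy.optimize import least_squares
def edge(prof,lo,hi,thr):  # first subpixel crossing going lo->hi
    st=1 if hi>lo else -1
    for i in range(lo,hi,st):
        a,b=prof[i],prof[i+st]
        if (a-thr)*(b-thr)<=0 and a!=b: return i+st*(a-thr)/(a-b)
def held(im,c,s,box=(273,356,171,253),thr=75,arm=True):
    S=cv2.cvtColor(im,cv2.COLOR_BGR2HSV)[:,:,1].astype(float)
    l,r,t,b=box;obs=[]
    for v in range(t+8,b-6,4):
        obs+=[(edge(S[v],l-15,l+15,thr),v,'y',-17 ),(edge(S[v],r+15,r-15,thr),v,'y',17)]
    for u in range(l+8,r-6,4): obs.append((u,edge(S[:,u],t-15,t+15,thr),'x',-17))
    for u in list(range(l+4,l+13,3))+list(range(r-12,r-3,3)): obs.append((u,edge(S[:,u],b+15,b-15,thr),'x',17))
    if arm:
      for v in range(b+8,b+32,4):
        m=(l+r)//2
        obs+=[(edge(S[v],l,m,thr),v,'y',-10),(edge(S[v],r,m,thr),v,'y',10)]
    obs=[o for o in obs if o[0] is not None and o[1] is not None]
    Rt=R.from_quat(s["tcp_rot"]).as_matrix()
    o,d=ray(c,[(q[0],q[1]) for q in obs]);o=Rt.T@(o-s["eef_pos"]);d=d@Rt
    ax=np.array([0 if q[2]=='x' else 1 for q in obs]);val=np.array([q[3] for q in obs])*1e-3
    def frame(p): # tool->crank: p= rotvec, origin
        B=np.column_stack([[0,0,1.],[0,1,0],[-1,0,0]]) # crank x=tool z, y=tool y, z=-tool x
        return R.from_rotvec(p[:3]).as_matrix()@B,p[3:]
    def hit(p):
        M,og=frame(p);n=M[:,2];q=og+n*.019;t=((q-o)@n)/(d@n);return (o+d*t[:,None]-og)@M
    f=lambda p:(hit(p)[np.arange(len(ax)),ax]-val)*1e3
    r=least_squares(f,[0,.26,0,.02,0,-.04],loss='soft_l1',f_scale=.3)
    print("n",len(ax),"rms mm",np.sqrt(np.mean(f(r.x)**2)),"rot deg",np.degrees(r.x[:3]).round(2),"origin in tool mm",(r.x[3:]*1e3).round(2),"std pitch",np.degrees(np.sqrt(np.linalg.inv(r.jac.T@r.jac)[1,1])*.3).round(2))
    M,og=frame(r.x);print("grip point in tool mm",((og+M@[.042,0,.016])*1e3).round(2));return r.x,M,og
E
python3 - <<'E'
from held import *
import pickle
c,s=pickle.load(open("w5.pkl","rb"));im=cv2.imread("pics/w5.png")
x,M,og=held(im,c,s)
Rt=R.from_quat(s["tcp_rot"]).as_matrix();W=Rt@M
print("crank axes world\n",W.round(3),"origin",s["eef_pos"]+Rt@og,"lean",np.degrees(np.arccos(W[2,0])))
E
```

```text
n 70 rms mm 0.06035933730160832 rot deg [ -0.37 -16.55  -0.42] origin in tool mm [ 38.89  -0.32 -36.84] std pitch 1.6
grip point in tool mm [11.59  0.09 -1.14]
crank axes world
 [[-0.636 -0.107  0.764]
 [ 0.063 -0.994 -0.087]
 [ 0.769 -0.007  0.639]] origin [0.50751445 0.01928256 0.15569729] lean 39.716841761945304
```

```bash
cat >> held.py <<'E'
def toolfor(M,og,pos,az,tilt=0):
    a=np.radians(az);Rw=R.from_euler('z',a).as_matrix()@R.from_euler('y',np.radians(tilt)).as_matrix()
    Rt=Rw@M.T;return np.array(pos)-Rt@og,Rt
E
python3 - <<'E'
from held import *
import pickle
c,s=pickle.load(open("w5.pkl","rb"));im=cv2.imread("pics/w5.png")
x,M,og=held(im,c,s);pickle.dump((M,og),open("M.pkl","wb"))
delta(*toolfor(M,og,[.5155,-.2535,.30],161))
E
```

```text
n 70 rms mm 0.06035933730160832 rot deg [ -0.37 -16.55  -0.42] origin in tool mm [ 38.89  -0.32 -36.84] std pitch 1.6
grip point in tool mm [11.59  0.09 -1.14]
dpos [-0.0249, -0.2585, 0.1238] drot [-0.0636, -0.2747, -0.0677] rows>= 8.0
```

Emit:
{"fn": "play_rows", "kwargs": {"targets": [{"delta_pos": [0,0,0.04],"delta_rot": [0,0,0],"claw": 10},{"delta_pos": [0,-0.01,0.08],"delta_rot": [-0.005,-0.025,-0.006],"claw": 10},{"delta_pos": [-0.005,-0.04,0.12],"delta_rot": [-0.0127,-0.055,-0.0135],"claw": 10},{"delta_pos": [-0.01,-0.07,0.124],"delta_rot": [-0.0209,-0.0899,-0.0222],"claw": 10},{"delta_pos": [-0.0125,-0.1,0.124],"delta_rot": [-0.0291,-0.1249,-0.0308],"claw": 10},{"delta_pos": [-0.015,-0.13,0.124],"delta_rot": [-0.0373,-0.1598,-0.0394],"claw": 10},{"delta_pos": [-0.018,-0.16,0.124],"delta_rot": [-0.0455,-0.1948,-0.048],"claw": 10},{"delta_pos": [-0.021,-0.19,0.124],"delta_rot": [-0.0537,-0.2297,-0.0566],"claw": 10},{"delta_pos": [-0.023,-0.22,0.124],"delta_rot": [-0.0618,-0.2647,-0.0652],"claw": 10},{"delta_pos": [-0.025,-0.25,0.124],"delta_rot": [-0.0636,-0.2747,-0.0677],"claw": 10},{"delta_pos": [-0.025,-0.2585,0.124],"delta_rot": [-0.0636,-0.2747,-0.0677],"claw": 10},{"delta_pos": [-0.025,-0.2585,0.124],"delta_rot": [-0.0636,-0.2747,-0.0677],"claw": 10},{"delta_pos": [-0.025,-0.2585,0.124],"delta_rot": [-0.0636,-0.2747,-0.0677],"claw": 10}]}}

```text
time: 5.83
eef_pos: [0.4711, -0.2378, 0.3253]
tcp_rot: [0.789, -0.137, -0.591, -0.1]
contact_force: [0.6, -0.9, -1.8]
opening: 0.197
```

```bash
python3 - <<'E'
from held import *
import pickle
M,og=pickle.load(open("M.pkl","rb"))
s=ctrl.get_state();c=ctrl.calibration("wrist");im=ctrl.read_camera("wrist");sd=ctrl.read_camera("side")
cv2.imwrite("pics/w6.png",im);cv2.imwrite("pics/s6.png",sd);pickle.dump((c,s),open("w6.pkl","wb"))
print(s["eef_pos"],s["qpos"].round(2),s["contact_force"].round(2),s["opening"])
Rt=R.from_quat(s["tcp_rot"]).as_matrix();print("pred origin",s["eef_pos"]+Rt@og,"z",(Rt@M)[:,2].round(3))
delta(*toolfor(M,og,[.5155,-.2535,.30],161))
delta(*toolfor(M,og,[.5155,-.2535,.225],161))
p=proj(ctrl.calibration("side"),[[.50,-.2535,.25]])[0].astype(int)
o=np.zeros((480,800,3),np.uint8);o[:,:400]=im[:,120:520]
x,y=p;y=max(y,60);o[:,400:]=cv2.resize(sd[y-60:y+60,x-50:x+50],(400,480),interpolation=2);cv2.imwrite("pics/w6v.png",o);print(p)
try: held(im,c,s)
except Exception as e: print(e)
E
```

```text
[ 0.47107744 -0.237766    0.32531306] [-0.7  -0.24  2.    0.11  1.11  1.17] [ 0.62 -0.89 -1.84] 0.19681291413378715
pred origin [ 0.51478884 -0.25300503  0.29835391] z [ 0.003 -0.003  1.   ]
dpos [-0.0001, -0.0012, 0.0007] drot [-0.0006, -0.0005, -0.0004] rows>= 1.0
dpos [-0.0001, -0.0012, -0.0743] drot [-0.0006, -0.0005, -0.0004] rows>= 2.0
[355 145]
n 66 rms mm 1.184916123544236 rot deg [  3.75 -15.27 -25.47] origin in tool mm [ 19.48  -7.57 -40.46] std pitch 1.74
grip point in tool mm [-5.71 -0.84 -3.85]
```

View pics/w6v.png

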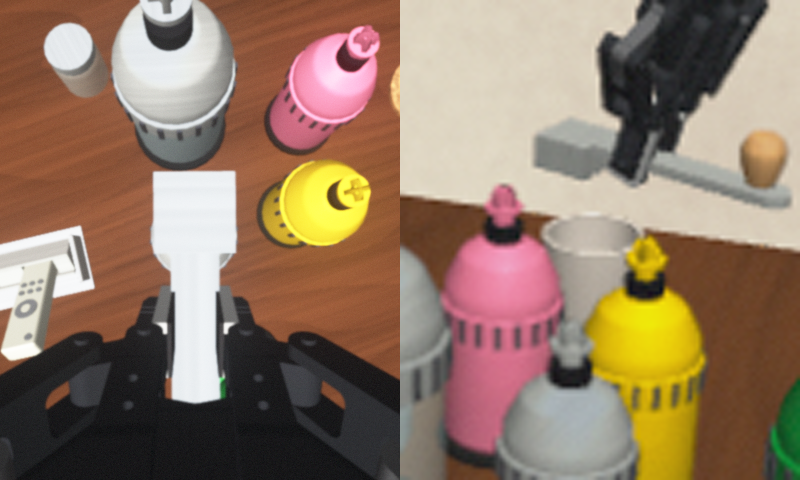

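Wrist view: the hub is still at u 273–356, v 171–253, so the crank hasn't slipped in the grip. It sits above the small grey grinder. The side crop shows it free of its neighbours; I'll check that it is level by comparing with the projected crank points.

```bash
python3 - <<'E'
from held import *
import pickle
M,og=pickle.load(open("M.pkl","rb"));c,s=pickle.load(open("w6.pkl","rb"));cs=ctrl.calibration("side");sd=cv2.imread("pics/s6.png")
Rt=R.from_quat(s["tcp_rot"]).as_matrix();O=s["eef_pos"]+Rt@og
hsv=cv2.cvtColor(sd[100:150,380:415],cv2.COLOR_BGR2HSV);k=cv2.inRange(hsv,(8,85,120),(25,255,255));k=cv2.morphologyEx(k,2,np.ones((3,3)));Mo=cv2.moments(k,True);print("knob seen",380+Mo["m10"]/Mo["m00"],100+Mo["m01"]/Mo["m00"],Mo["m00"])
for t in(-3,0,3):
    W=Rt@M@R.from_euler('y',t,degrees=True).as_matrix()
    # rotate about grip point
    g=O+Rt@M@np.array([.042,0,.016]);f=lambda p:g+W@(np.array(p)/1e3-[.042,0,.016])
    print(t,proj(cs,[f(p) for p in([118,0,34],[118,0,49],[136,-10,16],[-17,17,0],[-17,17,19],[-17,-17,19])]).round(1).tolist())
E
```

```text
knob seen 395.41525423728814 124.04237288135593 118.0
-3 [[396.1, 121.2], [396.4, 114.3], [400.9, 132.5], [348.0, 122.7], [348.0, 114.7], [339.2, 118.9]]
0 [[396.4, 123.1], [397.0, 116.3], [400.7, 134.7], [347.8, 121.4], [348.0, 113.5], [339.3, 117.6]]
3 [[396.6, 125.0], [397.5, 118.3], [400.4, 136.9], [347.5, 120.0], [348.2, 112.2], [339.4, 116.3]]
```

It is level to about 1°. I'll descend to just above the splines.

```bash
cat > st.py <<'E'
from held import *
import pickle,sys
M,og=pickle.load(open("M.pkl","rb"));s=ctrl.get_state();Rt=R.from_quat(s["tcp_rot"]).as_matrix();W=Rt@M
print("t",s["time"],"origin mm",((s["eef_pos"]+Rt@og)*1e3).round(1),"az",np.degrees(np.arctan2(W[1,0],W[0,0])).round(2),"zax",W[:,2].round(3),"F",s["contact_force"].round(1),"T",s["wrist_torque"].round(2))
a=[float(v) for v in sys.argv[1:]]
if a: delta(*toolfor(M,og,np.array(a[:3])/1e3,a[3]))
E
python3 st.py 516 -253.3 202 161
```

```text
t 5.9333 origin mm [ 515.6 -252.2  299.2] az 161.08 zax [ 0.002 -0.002  1.   ] F [ 0.4  0.6 -1.3] T [0.1  0.18 0.02]
dpos [0.0004, -0.001, -0.0973] drot [-0.0006, -0.0005, -0.0004] rows>= 3.0
```

Emit:
{"fn": "play_rows", "kwargs": {"targets": [{"delta_pos": [0.0004,-0.001,-0.03],"delta_rot": [-0.0006,-0.0005,-0.0004],"claw": 10},{"delta_pos": [0.0004,-0.001,-0.06],"delta_rot": [-0.0006,-0.0005,-0.0004],"claw": 10},{"delta_pos": [0.0004,-0.001,-0.08],"delta_rot": [-0.0006,-0.0005,-0.0004],"claw": 10},{"delta_pos": [0.0004,-0.001,-0.09],"delta_rot": [-0.0006,-0.0005,-0.0004],"claw": 10},{"delta_pos": [0.0004,-0.001,-0.097],"delta_rot": [-0.0006,-0.0005,-0.0004],"claw": 10},{"delta_pos": [0.0004,-0.001,-0.097],"delta_rot": [-0.0006,-0.0005,-0.0004],"claw": 10},{"delta_pos": [0.0004,-0.001,-0.097],"delta_rot": [-0.0006,-0.0005,-0.0004],"claw": 10}]}}

```text
time: 6.52
eef_pos: [0.473, -0.238, 0.2302]
tcp_rot: [0.79, -0.137, -0.589, -0.098]
contact_force: [-0.2, -0.3, -1.0]
opening: 0.193
```

```bash
python3 st.py 516 -253.3 194 161; python3 - <<'E'
from h import *
sd=ctrl.read_camera("side");im=ctrl.read_camera("wrist");t=ctrl.read_camera("top")
cv2.imwrite("pics/s7.png",sd);cv2.imwrite("pics/w7.png",im)
p=proj(ctrl.calibration("side"),[[.516,-.2535,.195]])[0].astype(int);q=proj(ctrl.calibration("top"),[[.516,-.2535,.2]])[0].astype(int)
o=np.zeros((480,800,3),np.uint8);x,y=p;o[:,:400]=cv2.resize(sd[y-30:y+30,x-25:x+25],(400,480),interpolation=2)
o[:,400:]=cv2.resize(im[140:380,220:420],(400,480),interpolation=2)
cv2.imwrite("pics/v7.png",o);print(p)
E
```

```text
t 6.5167 origin mm [ 516.8 -253.2  203.5] az 161.06 zax [-0.001  0.001  1.   ] F [-0.2 -0.3 -1. ] T [ 0.04  0.15 -0.01]
dpos [-0.0008, -0.0, -0.0094] drot [0.0003, 0.0004, -0.0003] rows>= 1.0
[347 166]
```

View pics/v7.png

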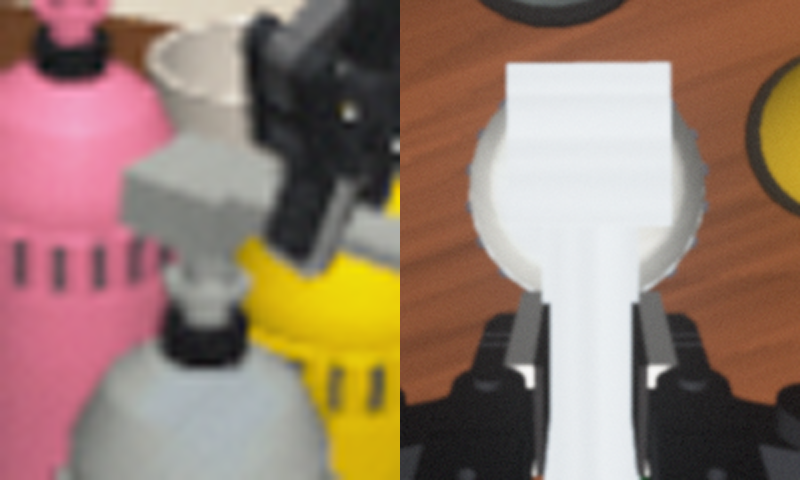

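The hub sits right above the spindle: in the wrist crop the hopper circle spans 470–706 and the hub is centred at 588. I'll press down gently in small steps.

Emit:
{"fn": "play_rows", "kwargs": {"targets": [{"delta_pos": [-0.0007,0,-0.003],"delta_rot": [0.0003,0.0004,0],"claw": 10},{"delta_pos": [-0.0007,0,-0.006],"delta_rot": [0.0003,0.0004,0],"claw": 10},{"delta_pos": [-0.0007,0,-0.009],"delta_rot": [0.0003,0.0004,0],"claw": 10},{"delta_pos": [-0.0007,0,-0.009],"delta_rot": [0.0003,0.0004,0],"claw": 10}]}}

```text
time: 7.0
eef_pos: [0.473, -0.2392, 0.2234]
tcp_rot: [0.791, -0.138, -0.588, -0.097]
contact_force: [-2.7, 0.6, 5.5]
opening: 0.192
```

```bash
python3 st.py 516 -253.3 188 161
```

```text
t 7.0 origin mm [ 516.9 -254.6  196.8] az 160.99 zax [-0.004  0.003  1.   ] F [-2.7  0.6  5.5] T [ 0.03 -0.06 -0.04]
dpos [-0.0008, 0.0012, -0.0086] drot [0.001, 0.0012, 0.0] rows>= 1.0
```

Emit:
{"fn": "play_rows", "kwargs": {"targets": [{"delta_pos": [-0.0012,0.001,0],"delta_rot": [0.001,0.0012,0],"claw": 10},{"delta_pos": [-0.0012,0.001,-0.002],"delta_rot": [0.001,0.0012,0],"claw": 10},{"delta_pos": [-0.0012,0.001,-0.003],"delta_rot": [0.001,0.0012,0],"claw": 10},{"delta_pos": [-0.0012,0.001,-0.003],"delta_rot": [0.001,0.0012,0],"claw": 10}]}}

```text
time: 7.33
eef_pos: [0.4712, -0.238, 0.2201]
tcp_rot: [0.789, -0.137, -0.591, -0.098]
contact_force: [0.2, 1.0, -1.9]
opening: 0.193
```

```bash
python3 st.py 516 -253.3 188 161
```

```text
t 7.3333 origin mm [ 514.9 -253.2  193.2] az 161.02 zax [ 0.002 -0.001  1.   ] F [ 0.2  1.  -1.9] T [0.04 0.22 0.05]
dpos [0.001, -0.0, -0.0053] drot [-0.0003, -0.0007, -0.0001] rows>= 1.0
```

It dropped past the spline tops with no force. I'll continue down to the flange.

Emit:
{"fn": "play_rows", "kwargs": {"targets": [{"delta_pos": [0.0002,0,-0.0025],"delta_rot": [0,0,0],"claw": 10},{"delta_pos": [0.0002,0,-0.005],"delta_rot": [0,0,0],"claw": 10},{"delta_pos": [0.0002,0,-0.0075],"delta_rot": [0,0,0],"claw": 10},{"delta_pos": [0.0002,0,-0.0075],"delta_rot": [0,0,0],"claw": 10}]}}

```text
time: 7.67
eef_pos: [0.4708, -0.2375, 0.2119]
tcp_rot: [0.788, -0.136, -0.592, -0.099]
contact_force: [-4.7, 2.5, 6.3]
opening: 0.19
```

```bash
python3 st.py 515 -253.2 182 161
```

```text
t 7.6667 origin mm [ 514.5 -252.7  184.9] az 161.04 zax [ 0.004 -0.002  1.   ] F [-4.7  2.5  6.3] T [0.32 0.47 0.01]
dpos [0.0003, -0.0004, -0.0031] drot [-0.0008, -0.0014, -0.0002] rows>= 1.0
```

Emit:
{"fn": "play_rows", "kwargs": {"targets": [{"delta_pos": [-0.0005,0.0002,-0.001],"delta_rot": [-0.0008,-0.0014,0],"claw": 10},{"delta_pos": [-0.0007,0.0003,-0.0025],"delta_rot": [-0.0008,-0.0014,0],"claw": 10},{"delta_pos": [-0.0007,0.0003,-0.004],"delta_rot": [-0.0008,-0.0014,0],"claw": 10},{"delta_pos": [-0.0007,0.0003,-0.004],"delta_rot": [-0.0008,-0.0014,0],"claw": 10},{"delta_pos": [-0.0007,0.0003,-0.004],"delta_rot": [-0.0008,-0.0014,0],"claw": 10}]}}

```text
time: 8.08
eef_pos: [0.4706, -0.2375, 0.2094]
tcp_rot: [0.79, -0.137, -0.589, -0.098]
contact_force: [-4.2, 2.8, 9.2]
opening: 0.193
```

```bash
python3 st.py 515 -253.2 182 161
```

```text
t 8.0833 origin mm [ 514.5 -252.7  182.6] az 161.06 zax [-0.001  0.001  1.   ] F [-4.2  2.8  9.2] T [0.29 0.42 0.04]
dpos [0.0006, -0.0005, -0.0006] drot [0.0003, 0.0005, -0.0003] rows>= 1.0
```

Emit:
{"fn": "play_rows", "kwargs": {"targets": [{"delta_pos": [-0.0012,0.0006,-0.002],"delta_rot": [0,0,0],"claw": 10},{"delta_pos": [-0.0012,0.0006,-0.004],"delta_rot": [0,0,0],"claw": 10},{"delta_pos": [-0.0012,0.0006,-0.005],"delta_rot": [0,0,0],"claw": 10},{"delta_pos": [-0.0012,0.0006,-0.005],"delta_rot": [0,0,0],"claw": 10},{"delta_pos": [-0.0012,0.0006,-0.005],"delta_rot": [0,0,0],"claw": 10}]}}

```text
time: 8.5
eef_pos: [0.4704, -0.2374, 0.2072]
tcp_rot: [0.791, -0.137, -0.588, -0.097]
contact_force: [-6.2, 3.9, 12.0]
opening: 0.195
```

```bash
python3 st.py 515 -253.2 182 161; python3 - <<'E'
from h import *
sd=ctrl.read_camera("side");im=ctrl.read_camera("wrist")
cv2.imwrite("pics/s8.png",sd);cv2.imwrite("pics/w8.png",im)
x,y=347,166
o=np.zeros((480,800,3),np.uint8);o[:,:400]=cv2.resize(sd[y-30:y+30,x-25:x+25],(400,480),interpolation=2)
o[:,400:]=cv2.resize(im[140:380,220:420],(400,480),interpolation=2)
cv2.imwrite("pics/v8.png",o)
E
```

```text
t 8.5 origin mm [ 514.4 -252.7  180.6] az 161.08 zax [-0.005  0.003  1.   ] F [-6.2  3.9 12. ] T [0.44 0.33 0.13]
dpos [0.0008, -0.0005, 0.0016] drot [0.0009, 0.0014, -0.0005] rows>= 1.0
```

View pics/v8.png

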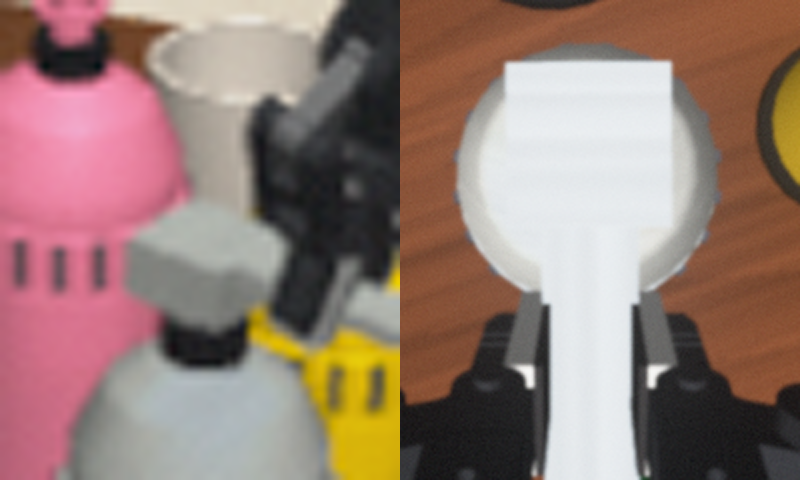

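The hub now covers the flange and sits just above the black neck, so it is meshed and the spring is being compressed at about 1.4 N/mm. I'll try easing the lateral force while keeping the push.

Emit:
{"fn": "play_rows", "kwargs": {"targets": [{"delta_pos": [0.001,-0.0005,-0.003],"delta_rot": [0.0009,0.0014,0],"claw": 10},{"delta_pos": [0.0015,-0.0008,-0.003],"delta_rot": [0.0009,0.0014,0],"claw": 10},{"delta_pos": [0.0015,-0.0008,-0.003],"delta_rot": [0.0009,0.0014,0],"claw": 10},{"delta_pos": [0.0015,-0.0008,-0.003],"delta_rot": [0.0009,0.0014,0],"claw": 10}]}}

```text
time: 8.93
eef_pos: [0.4708, -0.2377, 0.2069]
tcp_rot: [0.789, -0.135, -0.592, -0.098]
contact_force: [-19.9, 8.5, 20.5]
opening: 0.2
```

```bash
python3 st.py 515 -253.2 182 161
```

```text
t 8.9333 origin mm [ 514.6 -252.8  179.9] az 161.2 zax [ 0.004 -0.001  1.   ] F [-19.9   8.5  20.5] T [0.91 1.74 0.14]
dpos [0.0004, -0.0002, 0.0019] drot [-0.0004, -0.0013, -0.0011] rows>= 1.0
```

Emit:
{"fn": "play_rows", "kwargs": {"targets": [{"delta_pos": [-0.001,0.0005,-0.0015],"delta_rot": [-0.0004,-0.0013,0],"claw": 10},{"delta_pos": [-0.002,0.0009,-0.0015],"delta_rot": [-0.0004,-0.0013,0],"claw": 10},{"delta_pos": [-0.0027,0.0012,-0.0015],"delta_rot": [-0.0004,-0.0013,0],"claw": 10},{"delta_pos": [-0.0027,0.0012,-0.0015],"delta_rot": [-0.0004,-0.0013,0],"claw": 10},{"delta_pos": [-0.0027,0.0012,-0.0015],"delta_rot": [-0.0004,-0.0013,0],"claw": 10}]}}

```text
time: 9.35
eef_pos: [0.4703, -0.2375, 0.2086]
tcp_rot: [0.792, -0.137, -0.587, -0.097]
contact_force: [-1.0, 2.3, 9.0]
opening: 0.189
```

```bash
python3 st.py 515 -253.2 182 161
```

```text
t 9.35 origin mm [ 514.3 -252.7  182.2] az 161.17 zax [-0.007  0.004  1.   ] F [-1.   2.3  9. ] T [ 0.18 -0.47  0.15]
dpos [0.0009, -0.0004, 0.0002] drot [0.0011, 0.0023, -0.001] rows>= 1.0
```

Emit:
{"fn": "play_rows", "kwargs": {"targets": [{"delta_pos": [-0.0024,0.0008,-0.004],"delta_rot": [0.0008,0.0018,0],"claw": 10},{"delta_pos": [-0.0026,0.0008,-0.0048],"delta_rot": [0.0008,0.0018,0],"claw": 10},{"delta_pos": [-0.0026,0.0008,-0.0048],"delta_rot": [0.0008,0.0018,0],"claw": 10},{"delta_pos": [-0.0026,0.0008,-0.0048],"delta_rot": [0.0008,0.0018,0],"claw": 10},{"delta_pos": [-0.0026,0.0008,-0.0048],"delta_rot": [0.0008,0.0018,0],"claw": 10},{"delta_pos": [-0.0026,0.0008,-0.0048],"delta_rot": [0.0008,0.0018,0],"claw": 10}]}}

```text
time: 9.85
eef_pos: [0.4702, -0.2376, 0.2074]
tcp_rot: [0.793, -0.137, -0.586, -0.096]
contact_force: [-0.9, 4.5, 10.0]
opening: 0.194
```

```bash
python3 st.py 515 -253.2 182 161;  python3 - <<'E'
from h import *
for i in range(6):
    im=ctrl.read_camera("side");s=ctrl.get_state();print(s["time"],s["eef_pos"].round(4),s["contact_force"].round(1))
cv2.imwrite("pics/s9.png",im);t=ctrl.read_camera("top");cv2.imwrite("pics/t9.png",t)
o=np.zeros((480,800,3),np.uint8);o[:,:400]=cv2.resize(im[136:196,322:372],(400,480),interpolation=2);o[:300,400:]=cv2.resize(t[110:320,140:420],(400,300));cv2.imwrite("pics/v9.png",o)
E
```

```text
t 9.85 origin mm [ 514.3 -252.8  181.1] az 161.15 zax [-0.01   0.004  1.   ] F [-0.9  4.5 10. ] T [ 0.36 -0.52  0.24]
dpos [0.001, -0.0004, 0.0013] drot [0.0014, 0.003, -0.0009] rows>= 1.0
9.9 [ 0.4701 -0.2375  0.2074] [-0.8  3.3 10.4]
9.95 [ 0.4702 -0.2376  0.2074] [-1.8  3.5 10.1]
10.0 [ 0.4701 -0.2375  0.2074] [-0.7  3.2 10.8]
10.05 [ 0.4701 -0.2375  0.2074] [-1.1  3.1 10.1]
10.1 [ 0.4701 -0.2375  0.2074] [-0.6  3.1 10.3]
10.15 [ 0.4702 -0.2376  0.2074] [-1.   3.9 10.7]
```

View pics/v9.png

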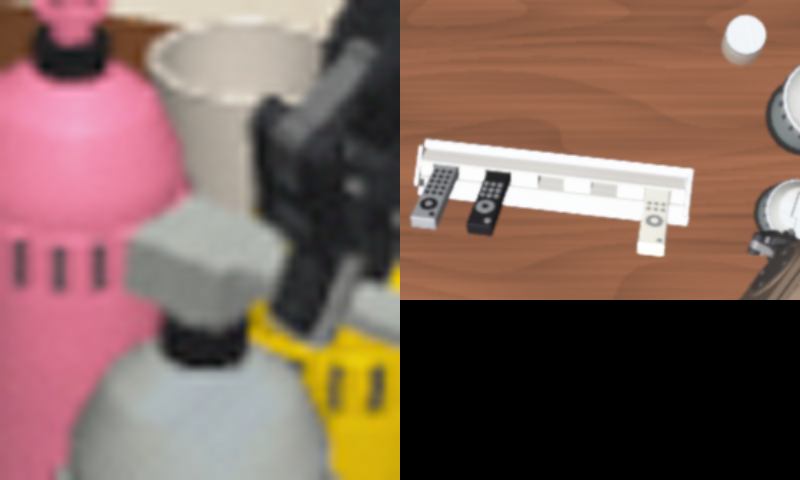

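The push is steady: 10.3 N plus the crank's weight, about 5 mm of spring. The stop was felt 1.2 mm lower. The remotes and jar haven't moved. I'll hand it in.

```bash
python3 -c "
from plant import ctrl
print(ctrl.sign_off())"
```

```text
the job is handed in; nothing more can be done
None
```

I slid the crank out of its slot and fitted it on the small grey grinder's spindle. I handed it in still gripped and pushing down, at about 10.2 s of the 48 s; no verdict was reported.

- **Fit:** I measured the spline angle beforehand (161°), so no turning search was needed. The first touch was slightly off-centre at about 6 N, and a 1 mm sideways shift let the hub drop in freely. The side picture shows the hub over the flange, just above the black neck.
- **Final push:** it was steady for the last 0.3 s checked, at 10.3 N plus the crank's weight. I put the spindle at about 4.8–5 mm of its 6 mm travel, from both the force and the height above the deepest point reached. I took that deepest point to be the stop.
- **Surroundings:** in the last top picture the three remotes are in their slots and the jar is where it was.

**What was off:**
- An attempt to ease the sideways force went the wrong way. For a moment it read about 22 N sideways and 20 N up, and I corrected it straight away.
- Force-based and height-based estimates of the sink disagreed by about 1.5 mm until I referred the height to the felt stop.
- At the end about 3–4 N of sideways force and roughly 0.6° of tool tilt remained.

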